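Sort the used things after an injection into their trays

ROBOT

A 7-joint arm with a two-finger parallel gripper is mounted at the origin on a cart in front of the work surface, level with it; the furniture and walls round the work are solid. World frame = base frame: x ahead of the robot, y to its left, z up, the work surface at z = 0. Lengths are in m, angles in degrees, forces in N, time in s.
With the tool pointing down it reaches from about 0.4 to 0.85 m from the base axis. Payload 4.5 kg.
Tool frame: the origin (TCP) lies between the finger pads; the fingertips stand 22 mm ahead of it and the grasp point (between the pads) lies 3 mm ahead of it (arm.tcp_to_tips is the distance from the TCP to the fingertips, in m); z points along the fingers, y is the direction in which the jaws open and shut (so a half turn about z gives the same grasp; the last joint's range is limited). The gripper opens to 85 mm and grips with 20 to 120 N. Pads are 22 mm wide; open, the fingers measure 114 mm over their backs; the gripper's body (76 mm by 85 mm) begins 54 mm behind the grasp point. The pads swing forward as they close: fully open they stand 13 mm farther back than shut.
Start: joints at [77.281, 39.483, -11.15, 89.685, 9.013, 51.709, -12.324], TCP at [0.158, -0.605, 0.253] pointing down, gripper open.
Joint ranges: [-172.22, 172.22], [-26.19, 119.32], [-84.43, 86.54], [7.71, 146.69], [-57.33, 237.33], [2.42, 119.75], [-152.13, 152.13]. Speed limits (degrees/s): [147.25, 147.25, 180, 180, 180, 180, 180].

INTERFACE

Orientations are given as [roll, pitch, yaw] about the fixed x, y, z axes, in that order (R = Rz(yaw) Ry(pitch) Rx(roll)).
In Python, from station import arm gives the robot as it stands.
- The arm moves only by the tool step_arm, never from a script. Its argument "steps" is a list of rows, each a list of 5 numbers: the shift along the tool's x, y, z in m, then the turn about the tool's z in rad, then the closure in counts, from 0 (fully open) to 255 (shut). In form: [[x, y, z, roll, hand], ...]. A call has 1 to 8 rows; each row shifts and turns the commanded pose from where the row before left it, along the tool's axes as they then stand; what a row does not reach is not made up. A row lasts 1/12 s, in which the tool goes at most 41.7 mm and 7.16 degrees, less where a joint would pass 70% of its speed; a pose out of reach is approached as far as the arm can. A call with a gripper value outside its range is refused whole. The fingers move at their own pace and stop on an object; "grip_force" is the grip in N (left out, the last holds). Time passes only in rows, so rows that do not move let the fingers close. It gives the time, the measured TCP pose, the force and the opening at its end, in the units of the state.
- arm.sense(): the state, without advancing time (a new reading comes with each control period).
- arm.grab_frame(name): name is "side" or "top"; returns the picture (420x560x3 uint8, red, green, blue); there is no depth.
- arm.camera_params(name): a dict with "vfov" (degrees; the focal length in pixels is half the picture's height over the tangent of half this angle, whatever the lens; pixels are square), "cx", "cy" (the principal point, pixels), "distortion" ([k1, k2, p1, p2, k3] as OpenCV has them; the pictures are not rectified), "view" (4x4, takes a point from world to camera coordinates). Camera axes: x right, y down, z forward; pixel columns grow to the right and rows downward; lengths in m; the calibration is good to about 2 mm. A picture is of the moment at which its call begins. camera_params takes no time and is no camera call.
- arm.sign_off(): hands the job in, once; it reports no verdict.
The state is a dict: "time": time; "q": joint angles; "dq": joint speeds; "joint_torque": joint torques, N m; "tool_pos": TCP position; "orientation": TCP orientation; "contact_force": force on the tool from outside, world axes, zero at the start; "moment": the same for the moment, N m; "opening": opening from 0.0 (shut) to 1.0 (fully open).
Only numpy, scipy, OpenCV 4.12 (cv2) and the standard library are available. Lean on these libraries where they do the work, as an engineer would, in place of code of your own. Each camera call takes 0.05 s, during which the arm holds its last target. There are 200 camera calls.

TASK

Clear the mat after the treatment: lay the forceps in the steel tray, the used syringe in the yellow sharps tray and the thermometer from the mat in the blue tray, each flat, lengthwise and in the middle of its tray, and stand the two vials upright in the green tray, one in each bay, well clear of the walls. Never tip a vial over, and leave the carton on the mat where it is.

Things in the scene. Friction and masses are not known exactly. Their poses are not given: they have to be found in the camera images.
- forceps_mid (a point): Steel thumb forceps lying on edge, 22 wide (x) by 140 long (y) by 11 mm high. The point is its centre, half-way up (5.5 mm above its underside); y runs along it, z up. At the centre and for 70 mm towards +y the two legs are together, about 20 mm wide; towards -y they gape. At the start it lies on the thin dark mat, whose top is 2 mm above the worktop.
- syringe_mid (a point): Used disposable syringe, white, with a pink sheath on its needle, lying, 159 mm long (y), 17 mm high; barrel 14 mm across, a 28 mm wide finger flange 34 mm towards +y from the centre. The point is its centre, half-way up (8.5 mm above its underside); y runs along it, z up. Grasp it across the barrel. At the start it lies on the thin dark mat, whose top is 2 mm above the worktop.
- thermometer_mid (a point): White digital thermometer, 129 mm long (y), 11 mm high. The point is its centre, about half-way up (5.5 mm above its underside); y runs along it, z up. The thick handle, 20 mm wide and 10 mm high, reaches from the centre to the -y end; towards +y it is a slim probe 10 mm wide. Grasp it across the handle, about 20 mm from the centre towards -y. At the start it lies on the thin dark mat, whose top is 2 mm above the worktop.
- pink_vial_mid (a point): Small clear-white injection vial with a pink cap and pink band, standing, 25 mm across, 52 mm high. The point is its centre, half-way up (26 mm above its underside); z is its upright axis. At the start it stands on the thin dark mat, whose top is 2 mm above the worktop.
- brown_vial_mid (a point): Larger brown injection vial with a blue cap and green band, standing, 33 mm across, 62 mm high. The point is its centre, half-way up (31 mm above its underside); z is its upright axis. At the start it stands on the thin dark mat, whose top is 2 mm above the worktop.
- carton_mid (a point): White carton with a blue stripe, 32 (x) by 85 (y) by 48 mm high, standing loose on the same mat; it is not part of the job and stays. The point is its centre, half-way up; z up.
- steel_tray: Stainless steel instrument tray, open above, 100 (x) by 200 (y) by 20 mm high, walls and floor 3 mm, fixed to the worktop. Origin: centre of its underside, on the worktop at z = 0, so its inner floor is 3 mm above the origin; its y axis runs along its length, z up.
- yellow_tray: Yellow sharps tray, open above, 100 (x) by 200 (y) by 20 mm high, walls and floor 3 mm, fixed to the worktop. Origin: centre of its underside, on the worktop at z = 0, so its inner floor is 3 mm above the origin; its y axis runs along its length, z up.
- blue_tray: Blue tray, open above, 100 (x) by 200 (y) by 20 mm high, walls and floor 3 mm, fixed to the worktop. Origin: centre of its underside, on the worktop at z = 0, so its inner floor is 3 mm above the origin; its y axis runs along its length, z up.
- green_tray: Green tray, open above, 100 (x) by 200 (y) by 20 mm high, walls and floor 3 mm, fixed to the worktop. Origin: centre of its underside, on the worktop at z = 0, so its inner floor is 3 mm above the origin; its y axis runs along its length, z up. A 3 mm wall across its middle, as high as the rim, parts it into two bays, each about 94 mm square, with centres 50 mm from the origin towards +y and -y.

How it is judged (in metres and radians):
At the end, for the whole second after the job is handed in: Forceps, syringe, thermometer on the floor of the steel, yellow, blue tray: within 25 mm across, 20 mm along, 0.25 rad of its middle. Vials upright (0.1 rad) on the green tray's floor, one a bay, within 34 mm across, 15-85 mm along. Carton within 20 mm of its start. All released, at rest (x of forceps_mid in the frame of steel_tray between -0.025 and 0.025 m and y of forceps_mid in the frame of steel_tray between -0.02 and 0.02 m and z of forceps_mid in the frame of steel_tray below 0.015 m and angle between the y axis of forceps_mid and the y axis of steel_tray, either way round below 0.25 rad and x of syringe_mid in the frame of yellow_tray between -0.025 and 0.025 m and y of syringe_mid in the frame of yellow_tray between -0.02 and 0.02 m and z of syringe_mid in the frame of yellow_tray below 0.0175 m and angle between the y axis of syringe_mid and the y axis of yellow_tray, either way round below 0.25 rad and x of thermometer_mid in the frame of blue_tray between -0.025 and 0.025 m and y of thermometer_mid in the frame of blue_tray between -0.02 and 0.02 m and z of thermometer_mid in the frame of blue_tray below 0.015 m and angle between the y axis of thermometer_mid and the y axis of blue_tray, either way round below 0.25 rad and x of pink_vial_mid in the frame of green_tray between -0.034 and 0.034 m and z of pink_vial_mid in the frame of green_tray below 0.034 m and angle between each of pink_vial_mid, brown_vial_mid's own z axis and vertical below 0.1 rad and x of brown_vial_mid in the frame of green_tray between -0.034 and 0.034 m and z of brown_vial_mid in the frame of green_tray below 0.039 m and ((y of pink_vial_mid in the frame of green_tray between 0.015 and 0.085 m and y of brown_vial_mid in the frame of green_tray between -0.085 and -0.015 m) or (y of brown_vial_mid in the frame of green_tray between 0.015 and 0.085 m and y of pink_vial_mid in the frame of green_tray between -0.085 and -0.015 m)) and distance of carton_mid from where it was at the start of the episode below 0.02 m and linear speed of each of forceps, syringe, thermometer, pink_vial, brown_vial below 0.03 m/s); the robot touches nothing.
It fails at once if a vial is tipped over (angle between any of pink_vial_mid, brown_vial_mid's own z axis and vertical above 0.7 rad).
It fails at once if the carton is pushed more than 30 mm (distance of carton_mid from where it was at the start of the episode above 0.03 m).
It also fails if it takes over 120 s, if anything falls off the work surface, if the arm or the gripper's body presses on something with over 40 N, if the wrist force passes 120 N, or if a joint passes its speed limit or range.

## Working session

There is one attempt and no reset: what is moved stays moved. The work goes in short steps, Python scripts to look and compute and a tool call to move; the robot and the scene stay as the last step left them, time stands still between calls to the robot, and variables do not carry over. Pictures are saved under pics/ and viewed, about 12 in all and at most 16, crops included, and the job is handed in when it is done.

Besides the shell and the picture viewer there is one more tool, called after "Request:" in YAML: its name, and indented under it one key for each argument. step_arm: Moves the arm, as the interface text tells. Its arguments: {"type":"object","properties":{"steps":{"type":"array","items":{"type":"array","items":{"type":"number"}}},"grip_force":{"type":"number"}},"required":["steps"]}

```bash
ls; mkdir -p pics
python3 - <<'E'
from station import arm
import cv2
s=arm.sense();print(s)
for n in("top","side"):
    im=arm.grab_frame(n);cv2.imwrite(f"pics/{n}0.png",im[:,:,::-1]);print(arm.camera_params(n))
E
```

```text
pics
{'time': 0.0, 'q': array([ 77.28175398,  39.53357506, -11.14607633,  89.74502298,
         9.01305431,  51.70928139, -12.32549545]), 'dq': array([ 0.07767573,  0.02553245, -0.00311824,  0.09180938, -0.01641778,
       -0.07285236, -0.01449577]), 'joint_torque': array([-1.16178089e-04, -5.39607775e+01, -1.26672652e+00, -1.58542532e+01,
        9.05715628e-03,  9.46654938e-03,  1.69098463e-06]), 'tool_pos': array([ 0.15793136, -0.6040875 ,  0.25247959]), 'orientation': array([-1.79894381e+02,  7.18955367e-03,  1.46597550e+01]), 'contact_force': array([-0.63906273,  0.45243256, -0.26389794]), 'moment': array([-0.0206727 ,  0.00409607,  0.02970199]), 'opening': 1.003177249977429}
{'vfov': 57.87306443236992, 'cx': 280.10025082181375, 'cy': 211.9784579063701, 'distortion': array([-0.03960608,  0.        ,  0.        ,  0.        ,  0.        ]), 'view': array([[ 0.00781228, -0.99966267, -0.02476919,  0.00852187],
       [-0.99819654, -0.00632168, -0.05969683,  0.56705318],
       [ 0.05952011,  0.02519089, -0.9979092 ,  0.99112342],
       [ 0.        ,  0.        ,  0.        ,  1.        ]])}
{'vfov': 43.75191030898876, 'cx': 273.1124299879648, 'cy': 208.90183779525665, 'distortion': array([-0.0932511,  0.       ,  0.       ,  0.       ,  0.       ]), 'view': array([[-0.99687824, -0.07887813, -0.00346728,  0.54183924],
       [-0.02637853,  0.37412606, -0.92700263,  0.05106052],
       [ 0.07441743, -0.92401728, -0.37503881,  1.29056567],
       [ 0.        ,  0.        ,  0.        ,  1.        ]])}
```

View pics/top0.png

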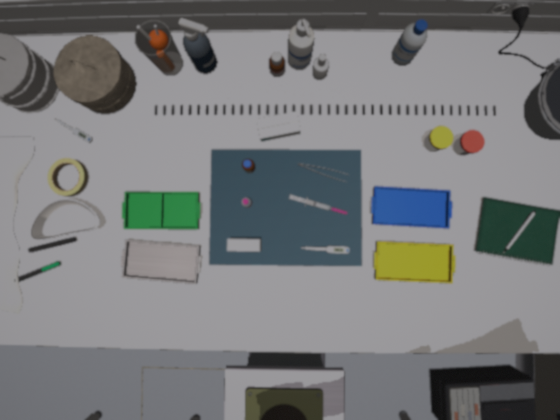

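View pics/side0.png

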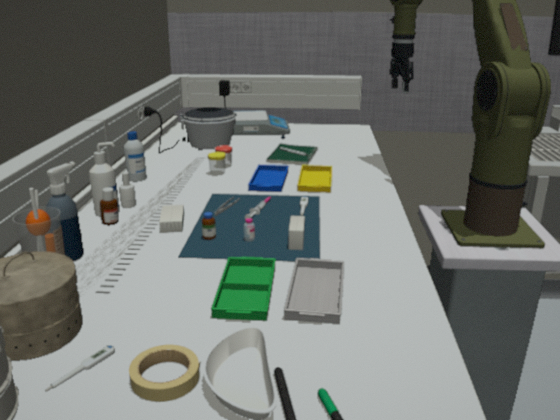

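Run:
```python
import cv2
im=cv2.imread("pics/top0.png")[145:270,205:365]
cv2.imwrite("pics/c0.png",cv2.convertScaleAbs(cv2.resize(im,None,fx=4.7,fy=4.7,interpolation=2),alpha=1.5))
```

```text
(no output)
```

View pics/c0.png

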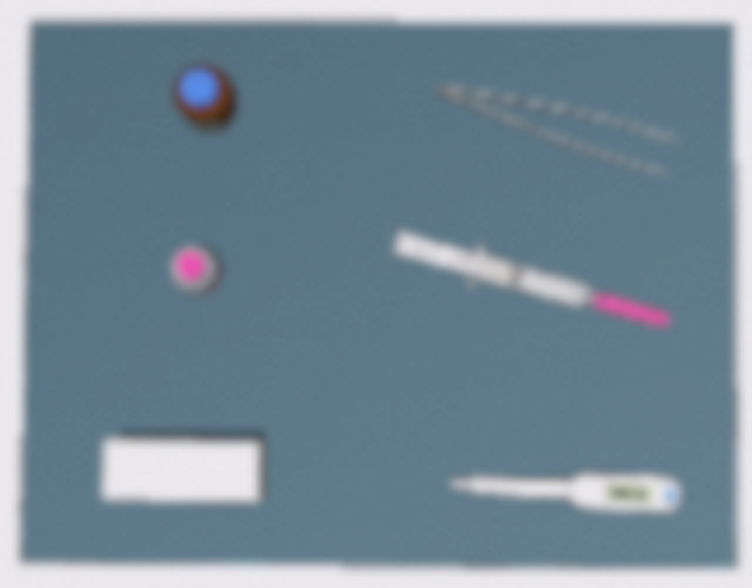

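```bash
cat > h.py <<'E'
from station import arm
import cv2,numpy as np
def KDV(n):
    p=arm.camera_params(n);f=210/np.tan(np.radians(p['vfov']/2))
    return np.array([[f,0,p['cx']],[0,f,p['cy']],[0,0,1]]),p['distortion'],p['view']
def ray(n,uv,z):
    K,D,V=KDV(n);uv=np.asarray(uv,float).reshape(-1,1,2)
    d=cv2.undistortPoints(uv,K,D).reshape(-1,2);d=np.c_[d,np.ones(len(d))]@V[:3,:3]
    o=-V[:3,:3].T@V[:3,3];return o+d*((z-o[2])/d[:,2])[:,None]
def proj(n,P):
    K,D,V=KDV(n);return cv2.projectPoints(np.asarray(P,float).reshape(-1,3),V[:3,:3],V[:3,3],K,D)[0].reshape(-1,2)
def rect(n,pts,z):
    """min-area rect on plane z: centre, long angle deg from world y, sizes mm"""
    P=ray(n,pts,z)[:,:2];(c,(w,h),a)=cv2.minAreaRect((P*1000).astype(np.float32))
    b=cv2.boxPoints((c,(w,h),a));e=b[1]-b[0] if np.linalg.norm(b[1]-b[0])>np.linalg.norm(b[2]-b[1]) else b[2]-b[1]
    if e[1]<0:e=-e
    return np.round(c,1),round(float(np.degrees(np.arctan2(-e[0],e[1]))),1),np.round(sorted((w,h)),1)
def blobs(m,amin):
    k,l,s,c=cv2.connectedComponentsWithStats(m.astype(np.uint8),connectivity=8)
    return [(np.argwhere(l==i)[:,::-1],s[i]) for i in range(1,k) if s[i,4]>=amin]
E
python3 - <<'E'
from h import *
im=cv2.imread("pics/top0.png");hsv=cv2.cvtColor(im,cv2.COLOR_BGR2HSV).astype(int);H,S,Vv=hsv.transpose(2,0,1)
def show(name,m,z,amin=30):
    for p,s in blobs(m,amin):print(name,s,rect("top",p,z))
def roi(x0,y0,x1,y1):
    m=np.zeros(H.shape,bool);m[y0:y1,x0:x1]=1;return m
show("blue",(S>150)&(abs(H-112)<10)&(Vv>100)&roi(360,170,470,240),.015,300)
show("yellow",(S>150)&(abs(H-29)<6)&roi(360,220,470,300),.015,300)
show("green",(S>130)&(abs(H-65)<12)&roi(110,180,210,240),.015,300)
r=roi(120,236,205,288);print(im[260,160],im[290,160])
show("steel",(Vv<178)&r,.012,300)
mat=np.median(im[190:240,260:285].reshape(-1,3),0);print(mat)
diff=np.abs(im.astype(int)-mat).sum(2)
M=roi(214,153,358,262)
for t in (30,60):
    show(f"obj{t}",(diff>t)&M,.008,15)
show("pinkcap",(S>80)&(H>150)&roi(235,190,260,215),.054,5)
show("bluecap",(S>120)&(abs(H-110)<9)&roi(235,150,260,180)&(Vv>110),.064,5)
for n,uv,z in(("pink",[205+191/4.7,145+267/4.7],.054),("brown",[205+199/4.7,145+88/4.7],.064)):print(n,ray("top",uv,z))
E
```

```text
blue [ 372  188   76   39 2606] (array([ 583.1, -331.6]), -2.8, array([ 95.1, 200.4]))
yellow [ 375  242   79   40 2840] (array([ 438.2, -340.9]), -2.2, array([ 96.7, 206.6]))
green [ 123  193   76   35 2590] (array([570.7, 335.4]), 0.5, array([ 92.2, 205.9]))
[144 144 151] [157 154 155]
steel [ 120  236   85   52 4420] (array([432.8, 329.4]), 0.9, array([136.9, 229.8]))
[90. 80. 62.]
obj30 [241 158  15  16 166] (array([691.3,  97.7]), -55.8, array([37.5, 40.3]))
obj30 [288 194  60  21 370] (array([587.4, -86.7]), -18.2, array([ 22.1, 163.8]))
obj30 [241 197   9  10  70] (array([595.2, 107.4]), -89.3, array([21.6, 24.3]))
obj30 [225 236  36  17 545] (array([481.2, 112.7]), 0.6, array([42.6, 93.8]))
obj30 [300 245  51  10 373] (array([ 468.4, -107.3]), 0.4, array([ 23.8, 132.7]))
obj60 [245 161   5   5  21] (array([699.8, 103.4]), -89.2, array([10.9, 11. ]))
obj60 [243 161  13  12  71] (array([687.2,  94.9]), 34.2, array([24.3, 33. ]))
obj60 [289 194  58  20 292] (array([588.9, -86.8]), -16.4, array([ 16.2, 159.6]))
obj60 [242 198   8   8  46] (array([595.2, 106.1]), -89.2, array([18.9, 18.9]))
obj60 [226 238  35  14 471] (array([479.9, 111.4]), 0.6, array([34.7, 91.3]))
obj60 [301 245  49  10 292] (array([ 471.7, -107.5]), -3.4, array([ 23.6, 127.9]))
pinkcap [243 198   6   7  29] (array([592.5, 102. ]), -26.1, array([13.8, 13.9]))
bluecap [244 160   7   7  42] (array([689.2,  97. ]), -89.9, array([15.5, 15.5]))
pink [[0.59037158 0.10031179 0.054     ]]
brown [[0.68728299 0.09612584 0.064     ]]
```

Run:
```python
from h import *
im=cv2.imread("pics/top0.png");b,g,r=im.astype(int).transpose(2,0,1)
try:print(arm.tcp_to_tips)
except Exception as e:print(e)
m=np.zeros(b.shape,bool);m[234:290,112:212]=1
rb=cv2.GaussianBlur((r-b).astype(np.float32),(3,3),0)
print(np.round(rb[225:292:4,112:212:8]).astype(int))
for p,s in blobs((rb>3)&m,300):print("steel",s,rect("top",p,.015))
m=np.zeros(b.shape,bool);m[158:186,294:354]=1
d=(r-b)-np.median((r-b)[190:240,260:285])
for t in(8,14):
  for p,s in blobs((d>t)&m,4):print("fc",s,rect("top",p,.010))
c=lambda u,v:[205+u/4.7,145+v/4.7]
print("forceps ends",ray("top",[c(436,90),c(675,137),c(665,172)],.010))
print("therm ends",ray("top",[c(450,484),c(682,493),c(572,488)],.009))
print("syr ends",ray("top",[c(398,242),c(668,321)],.0105))
```

```text
0.022
[[ -1  -2 -18 -22 -22 -21 -19 -21 -21 -21 -21  -1  -3]
 [ -1  -2  -5  -5  -5  -5  -5  -6  -6  -6  -6  -1  -3]
 [ -1  -1  -2  -1  -2  -2  -1  -1  -2  -2  -1  -2  -3]
 [ -2  -1  -1  -1  -2  -1  -1  -1  -1  -2  -2  -2  -4]
 [ -1  -2   4   5   4   4   2   2   0  -1  -1  -2  -4]
 [ -1  -2   4   6   6   7   6   6   6   5   4   2  -4]
 [ -1  -2   5   7   7   7   7   7   7   7   6   0  -5]
 [ -1  -1   5   7   7   7   7   7   7   7   7   1  -5]
 [ -1   0   6   7   7   7   7   7   7   7   7   4  -6]
 [ -1   1   6   6   6   7   7   7   7   7   7   4  -5]
 [ -2   1   6   7   7   7   7   7   7   7   7   3  -2]
 [ -2  -1   6   7   7   7   7   7   7   7   7   2  -2]
 [ -2  -1   6   7   7   7   7   7   7   7   7  -1  -1]
 [ -2  -1   3   4   4   5   5   6   6   7   7  -2  -2]
 [ -2  -1  -1  -1  -1   0   0   2   4   4   5  -2  -2]
 [ -2  -2  -2  -2  -1  -2  -2  -2  -1  -1  -1  -2  -2]
 [ -1  -2  -2  -1  -1  -2  -2  -1  -2  -2  -1  -1  -1]]
steel [ 121  239   81   44 2891] (array([435.1, 331. ]), -3.8, array([102.7, 215.7]))
fc [298 163  50  19 211] (array([679.6, -98.6]), -15.8, array([ 25.3, 134.5]))
fc [298 163  11   6  28] (array([693.7, -48.5]), -15.9, array([ 8.6, 28.8]))
forceps ends [[ 0.69667801 -0.03384858  0.01      ]
 [ 0.67017276 -0.17026041  0.01      ]
 [ 0.65003064 -0.16448742  0.01      ]]
therm ends [[ 0.47194857 -0.04290199  0.009     ]
 [ 0.46790393 -0.17376667  0.009     ]
 [ 0.47024823 -0.11177033  0.009     ]]
syr ends [[ 0.60906219 -0.01262741  0.0105    ]
 [ 0.56498069 -0.16584395  0.0105    ]]
```

Request:
step_arm:
  steps:
    - [0.0263, -0.0239, 0.008, 0, 0]
    - [0.0263, -0.0239, 0.008, 0, 0]
    - [0.0263, -0.0239, 0.008, 0, 0]
    - [0.0263, -0.0239, 0.008, 0, 0]
    - [0.0263, -0.0239, 0.008, 0, 0]
    - [0.0263, -0.0239, 0.008, 0, 0]
    - [0.0263, -0.0239, 0.008, 0, 0]
    - [0.0263, -0.0239, 0.008, 0, 0]

```text
time: 0.77
tool_pos: [0.3138, -0.365, 0.1889]
orientation: [-180.0, 0.0, 14.6]
contact_force: [-0.2, 0.0, 0.8]
opening: 1.0
```

```bash
cat >> h.py <<'E'
def to(x,y,z,yaw=None):
    "print remaining travel in the tool axes (at present yaw) and turn"
    s=arm.sense();c=np.radians(s['orientation'][2]);d=np.array([x,y,z])-s['tool_pos']
    print('tool d',np.round([d[0]*np.cos(c)+d[1]*np.sin(c),d[0]*np.sin(c)-d[1]*np.cos(c),-d[2]],4),'turn',None if yaw is None else round(-np.radians((yaw-np.degrees(c)+180)%360-180),3))
def st():
    s=arm.sense();print(round(s['time'],2),'q',np.round(s['q'],0),'pos',np.round(s['tool_pos'],4),'rpy',np.round(s['orientation'],1),'F',np.round(s['contact_force'],1),'op',round(s['opening'],3))
E
python3 -c "
from h import *
st();to(.469,-.128,.12,88.2)"
```

```text
0.77 q [ 48.  35.  -7. 118.   9.  28. -41.] pos [ 0.3138 -0.365   0.1889] rpy [-180.     0.    14.6] F [-0.2  0.   0.8] op 1.0
tool d [ 0.21   -0.1901  0.0689] turn -1.284
```

Request:
step_arm:
  steps:
    - [0.0263, -0.0238, 0.008, 0, 0]
    - [0.0263, -0.0238, 0.008, 0, 0]
    - [0.0263, -0.0238, 0.008, 0, 0]
    - [0.0263, -0.0238, 0.008, 0, 0]
    - [0.0263, -0.0238, 0.008, 0, 0]
    - [0.0263, -0.0238, 0.008, 0, 0]
    - [0.0263, -0.0238, 0.008, 0, 0]
    - [0.0263, -0.0238, 0.008, 0, 0]

```text
time: 1.43
tool_pos: [0.4694, -0.1273, 0.1247]
orientation: [-180.0, 0.0, 14.7]
contact_force: [0.5, -0.7, 0.6]
opening: 0.998
```

Request:
step_arm:
  steps:
    - [0, 0, 0, -0.12, 40]
    - [0, 0, 0, -0.12, 40]
    - [0, 0, 0, -0.12, 40]
    - [0, 0, 0, -0.12, 40]
    - [0, 0, 0, -0.12, 40]
    - [0, 0, 0, -0.12, 40]
    - [0, 0, 0, -0.12, 40]
    - [0, 0, 0, -0.12, 40]

```text
time: 2.1
tool_pos: [0.4687, -0.129, 0.1251]
orientation: [-180.0, 0.0, 70.0]
contact_force: [-0.5, -0.1, 0.2]
opening: 0.847
```

Request:
step_arm:
  steps:
    - [0, 0, 0, -0.12, 80]
    - [0, 0, 0, -0.12, 80]
    - [0, 0, 0, -0.084, 80]
    - [0, 0, 0, 0, 80]
    - [0, 0, 0, 0, 80]

```text
time: 2.52
tool_pos: [0.4686, -0.1291, 0.1251]
orientation: [-180.0, -0.0, 88.1]
contact_force: [-0.6, -0.5, -0.3]
opening: 0.688
```

```bash
python3 -c "
from h import *
st();to(.469,-.128,.06,88.2)
for n in('top','side'): cv2.imwrite('pics/%s1.png'%n,arm.grab_frame(n)[:,:,::-1])
im=cv2.imread('pics/top1.png')[145:300,205:365];im2=cv2.imread('pics/side1.png')[130:270,180:340]
cv2.imwrite('pics/c1.png',np.vstack([cv2.resize(im,(480,465)),cv2.resize(im2,(480,420))])[:,:] if 0 else np.hstack([cv2.resize(im,(400,388)),cv2.resize(im2,(400,388))]))
"
```

```text
2.52 q [ 21.  43. -17. 119.  32.  22. -24.] pos [ 0.4686 -0.1291  0.1251] rpy [-180.    -0.    88.1] F [-0.6 -0.5 -0.3] op 0.688
tool d [0.0011 0.0004 0.0651] turn -0.002
```

View pics/c1.png

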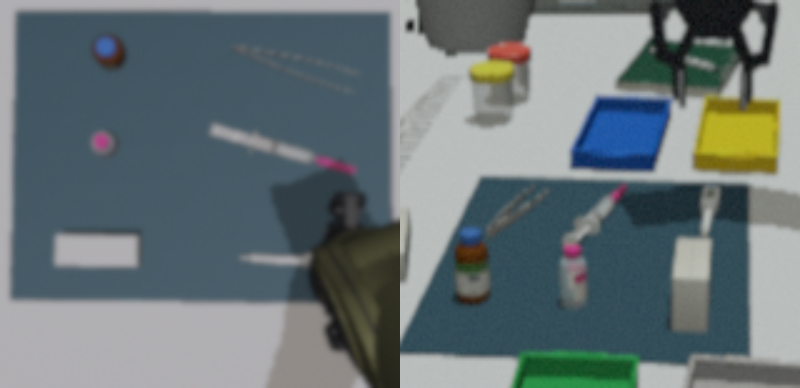

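Request:
step_arm:
  steps:
    - [0, 0, 0.02, 0, 80]
    - [0, 0, 0.02, 0, 80]
    - [0, 0, 0.02, 0, 80]
    - [0, 0, 0.02, 0, 80]
    - [0, 0, 0.012, 0, 80]
    - [0, 0, 0.006, 0, 80]
    - [0, 0, 0, 0, 80]

```text
time: 3.2
tool_pos: [0.4682, -0.1287, 0.0263]
orientation: [-179.9, 0.0, 88.2]
contact_force: [0.6, 0.4, 0.4]
opening: 0.689
```

Request:
step_arm:
  steps:
    - [0, 0, 0, 0, 255]
    - [0, 0, 0, 0, 255]
    - [0, 0, 0, 0, 255]
    - [0, 0, 0, 0, 255]
    - [0, 0, 0, 0, 255]
    - [0, 0, 0, 0, 255]
    - [0, 0, 0, 0, 255]
  grip_force: 40

```text
time: 3.78
tool_pos: [0.4692, -0.1292, 0.0283]
orientation: [179.9, 0.0, 88.2]
contact_force: [-0.8, 0.3, 6.5]
opening: 0.201
```

Request:
step_arm:
  steps:
    - [0, 0, -0.01, 0, 255]
    - [0, 0, -0.02, 0, 255]
    - [0, 0, -0.03, 0, 255]
    - [0, 0, -0.03, 0, 255]

```text
time: 4.12
tool_pos: [0.468, -0.1291, 0.1182]
orientation: [-179.9, 0.0, 88.2]
contact_force: [1.3, -0.2, 0.3]
opening: 0.203
```

Request:
step_arm:
  steps:
    - [-0.0275, 0.015, 0, 0, 255]
    - [-0.0275, 0.015, 0, 0, 255]
    - [-0.0275, 0.015, 0, 0, 255]
    - [-0.0275, 0.015, 0, 0, 255]
    - [-0.0275, 0.015, 0, 0, 255]
    - [-0.0275, 0.015, 0, 0, 255]
    - [-0.0275, 0.015, 0, 0, 255]
    - [-0.0275, 0.015, 0, 0.02, 255]

```text
time: 4.78
tool_pos: [0.5816, -0.3545, 0.1176]
orientation: [-180.0, -0.0, 87.0]
contact_force: [0.4, 0.5, -0.4]
opening: 0.198
```

```bash
python3 -c "
from h import *
st();to(.582,-.353,.03,87)
for n in('top','side'): cv2.imwrite('pics/%s2.png'%n,arm.grab_frame(n)[:,:,::-1])
im=cv2.imread('pics/top2.png')[145:300,300:460];im2=cv2.imread('pics/side2.png')[70:210,200:360]
cv2.imwrite('pics/c2.png',np.hstack([cv2.resize(im,(400,388)),cv2.resize(im2,(400,388))]))
"
```

```text
4.78 q [ 41.  55. -26.  84.  29.  48.   1.] pos [ 0.5816 -0.3545  0.1176] rpy [-180.   -0.   87.] F [ 0.4  0.5 -0.4] op 0.198
tool d [0.0016 0.0003 0.0876] turn 0.0
```

View pics/c2.png

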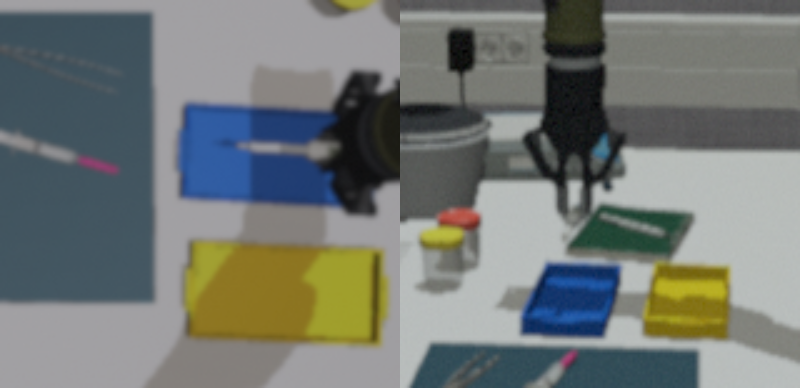

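Request:
step_arm:
  steps:
    - [0, 0, 0.025, 0, 255]
    - [0, 0, 0.025, 0, 255]
    - [0, 0, 0.02, 0, 255]
    - [0, 0, 0.012, 0, 255]
    - [0, 0, 0.005, 0, 255]
    - [0, 0, 0, 0, 255]

```text
time: 5.38
tool_pos: [0.5812, -0.352, 0.0304]
orientation: [-179.9, -0.0, 87.1]
contact_force: [0.9, 0.7, -0.5]
opening: 0.201
```

Request:
step_arm:
  steps:
    - [0, 0, 0, 0, 170]
    - [0, 0, 0, 0, 140]
    - [0, 0, 0, 0, 130]
    - [0, 0, -0.02, 0, 130]
    - [0, 0, -0.03, 0, 130]
    - [0, 0, -0.03, 0, 130]
    - [0, 0, -0.01, 0, 130]

```text
time: 5.97
tool_pos: [0.5845, -0.3535, 0.1254]
orientation: [179.6, 0.1, 87.1]
contact_force: [-0.0, -0.2, 0.8]
opening: 0.492
```

Request:
step_arm:
  steps:
    - [0.033, -0.0014, 0, 0, 100]
    - [0.033, -0.0014, 0, 0, 80]
    - [0.033, -0.0014, 0, 0, 80]
    - [0.033, -0.0014, 0, 0, 80]
    - [0.033, -0.0014, 0, 0, 80]
    - [0.033, -0.0014, 0, 0, 80]
    - [0.033, -0.0014, 0, 0, 80]
    - [0.033, -0.0014, 0, 0, 80]

```text
time: 6.63
tool_pos: [0.584, -0.0869, 0.1205]
orientation: [180.0, 0.0, 87.1]
contact_force: [-0.3, 0.1, -0.4]
opening: 0.683
```

Request:
step_arm:
  steps:
    - [0, 0, 0.02, 0.115, 80]
    - [0, 0, 0.02, 0.115, 80]
    - [0, 0, 0, 0, 80]

```text
time: 6.88
tool_pos: [0.5821, -0.0873, 0.0777]
orientation: [-179.7, 0.1, 73.9]
contact_force: [-0.6, -0.2, -0.1]
opening: 0.689
```

```bash
python3 -c "
from h import *
st();to(.587,-.089,.029,73.9)
cv2.imwrite('pics/top3.png',arm.grab_frame('top')[:,:,::-1])
im=cv2.imread('pics/top3.png')
H,S,V=cv2.cvtColor(im,cv2.COLOR_BGR2HSV).astype(int).transpose(2,0,1)
m=np.zeros(H.shape,bool);m[192:225,376:446]=1
for p,s in blobs((S<110)&m,20):print(s,rect('top',p,.009))
"
```

```text
6.88 q [ 13.  52. -17. 103.  27.  30. -37.] pos [ 0.5821 -0.0873  0.0777] rpy [-1.797e+02  1.000e-01  7.390e+01] F [-0.6 -0.2 -0.1] op 0.689
tool d [-0.0002  0.0052  0.0487] turn -0.001
[376 197  58  28 741] (array([ 572.5, -319.1]), -0.4, array([ 72.1, 152.2]))
```

Request:
step_arm:
  steps:
    - [0, 0.0052, 0.015, 0, 80]
    - [0, 0, 0.015, 0, 80]
    - [0, 0, 0.012, 0, 80]
    - [0, 0, 0.006, 0, 80]
    - [0, 0, 0.0015, 0, 80]
    - [0, 0, 0, 0, 80]

```text
time: 7.43
tool_pos: [0.589, -0.0901, 0.0309]
orientation: [-180.0, 0.0, 73.9]
contact_force: [0.2, -0.4, -0.1]
opening: 0.688
```

Request:
step_arm:
  steps:
    - [0, 0, 0, 0, 255]
    - [0, 0, 0, 0, 255]
    - [0, 0, 0, 0, 255]
    - [0, 0, 0, 0, 255]
    - [0, 0, 0, 0, 255]
    - [0, 0, 0, 0, 255]
    - [0, 0, 0, 0, 255]

```text
time: 8.02
tool_pos: [0.5894, -0.0899, 0.0315]
orientation: [179.9, 0.0, 73.9]
contact_force: [-0.6, -0.4, 5.7]
opening: 0.138
```

Request:
step_arm:
  steps:
    - [0, 0, -0.01, 0, 255]
    - [0, 0, -0.02, 0, 255]
    - [0, 0, -0.03, 0, 255]
    - [0, 0, -0.03, 0, 255]
    - [0, 0, 0, 0, 255]

```text
time: 8.43
tool_pos: [0.5926, -0.0898, 0.1265]
orientation: [179.5, -0.1, 73.9]
contact_force: [1.1, 0.1, -0.4]
opening: 0.14
```

```bash
python3 -c "
from h import *
st();to(.438,-.341,.03,87.8)"
```

```text
8.43 q [ 15.  48. -19. 100.  25.  35. -35.] pos [ 0.5926 -0.0898  0.1265] rpy [ 1.795e+02 -1.000e-01  7.390e+01] F [ 1.1  0.1 -0.4] op 0.14
tool d [-0.2842 -0.0788  0.0965] turn -0.243
```

Request:
step_arm:
  steps:
    - [-0.0355, -0.0098, 0, 0, 255]
    - [-0.0355, -0.0098, 0, 0, 255]
    - [-0.0355, -0.0098, 0, 0, 255]
    - [-0.0355, -0.0098, 0, 0, 255]
    - [-0.0355, -0.0098, 0, 0, 255]
    - [-0.0355, -0.0098, 0, 0, 255]
    - [-0.0355, -0.0098, 0, 0, 255]
    - [-0.0355, -0.0098, 0, 0, 255]

```text
time: 9.1
tool_pos: [0.4338, -0.3424, 0.121]
orientation: [180.0, 0.0, 73.9]
contact_force: [0.5, -0.7, -0.6]
opening: 0.136
```

Request:
step_arm:
  steps:
    - [0, 0, 0.01, -0.12, 255]
    - [0, 0, 0.01, -0.12, 255]
    - [0, 0, 0, 0, 255]

```text
time: 9.35
tool_pos: [0.4333, -0.3415, 0.0995]
orientation: [-179.9, -0.1, 87.7]
contact_force: [0.3, 0.2, 0.4]
opening: 0.133
```

```bash
python3 -c "
from h import *
st();to(.438,-.341,.033,87.8)
for n in('top','side'): cv2.imwrite('pics/%s4.png'%n,arm.grab_frame(n)[:,:,::-1])
im=cv2.imread('pics/top4.png')[165:320,300:460];im2=cv2.imread('pics/side4.png')[90:230,220:380]
cv2.imwrite('pics/c4.png',np.hstack([cv2.resize(im,(400,388)),cv2.resize(im2,(400,388))]))
"
```

```text
9.35 q [ 47.  49. -24. 109.  37.  30.  -4.] pos [ 0.4333 -0.3415  0.0995] rpy [-1.799e+02 -1.000e-01  8.770e+01] F [0.3 0.2 0.4] op 0.133
tool d [0.0007 0.0047 0.0665] turn -0.002
```

View pics/c4.png

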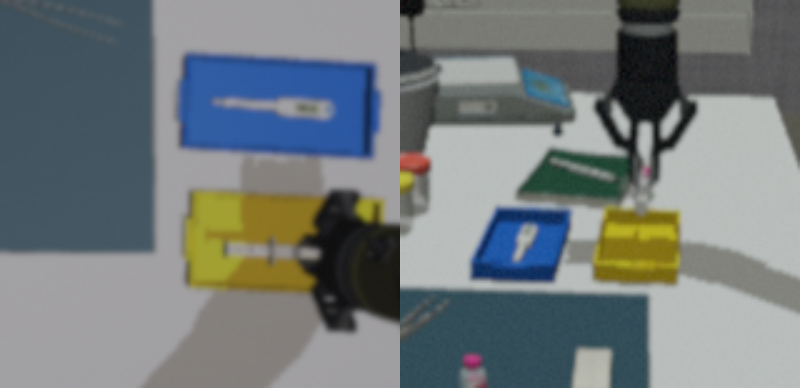

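Request:
step_arm:
  steps:
    - [0, 0.0047, 0.02, 0, 255]
    - [0, 0, 0.02, 0, 255]
    - [0, 0, 0.014, 0, 255]
    - [0, 0, 0.008, 0, 255]
    - [0, 0, 0.0045, 0, 255]
    - [0, 0, 0, 0, 255]

```text
time: 9.95
tool_pos: [0.44, -0.3407, 0.0341]
orientation: [-180.0, -0.0, 87.6]
contact_force: [0.9, 0.2, 0.0]
opening: 0.139
```

Request:
step_arm:
  steps:
    - [0, 0, 0, 0, 190]
    - [0, 0, 0, 0, 150]
    - [0, 0, 0, 0, 130]
    - [0, 0, -0.02, 0, 130]
    - [0, 0, -0.03, 0, 130]
    - [0, 0, -0.03, 0, 130]
    - [0, 0, -0.01, 0, 130]
    - [0, 0, 0, 0, 130]

```text
time: 10.62
tool_pos: [0.4414, -0.3423, 0.1274]
orientation: [179.7, 0.2, 87.6]
contact_force: [0.8, -0.1, 0.1]
opening: 0.49
```

```bash
python3 -c "
from h import *
st();to(.678,-.1005,.03,74.5)"
```

```text
10.62 q [ 48.  47. -26. 107.  35.  34.  -3.] pos [ 0.4414 -0.3423  0.1274] rpy [179.7   0.2  87.6] F [ 0.8 -0.1  0.1] op 0.49
tool d [0.2515 0.2263 0.0974] turn 0.229
```

Request:
step_arm:
  steps:
    - [0.0252, 0.0226, 0, 0, 80]
    - [0.0252, 0.0226, 0, 0, 80]
    - [0.0252, 0.0226, 0, 0, 80]
    - [0.0252, 0.0226, 0, 0, 80]
    - [0.0252, 0.0226, 0, 0, 80]
    - [0.0252, 0.0226, 0, 0, 80]
    - [0.0252, 0.0226, 0, 0, 80]
    - [0.0252, 0.0226, 0, 0, 80]

```text
time: 11.28
tool_pos: [0.6287, -0.1459, 0.1228]
orientation: [-179.9, 0.0, 87.7]
contact_force: [0.6, -0.0, -0.6]
opening: 0.687
```

Request:
step_arm:
  steps:
    - [0.0252, 0.0226, 0.01, 0, 80]
    - [0.0252, 0.0226, 0.02, 0, 80]
    - [0, 0, 0.01, 0.115, 80]
    - [0, 0, 0, 0.114, 80]
    - [0, 0, 0, 0, 80]

```text
time: 11.7
tool_pos: [0.6746, -0.0977, 0.0816]
orientation: [-179.8, 0.1, 74.5]
contact_force: [-0.3, -0.5, 0.6]
opening: 0.684
```

```bash
python3 -c "
from h import *
st();to(.678,-.1005,.027,74.5)"
```

```text
11.7 q [ 15.  57. -21.  85.  26.  43. -32.] pos [ 0.6746 -0.0977  0.0816] rpy [-1.798e+02  1.000e-01  7.450e+01] F [-0.3 -0.5  0.6] op 0.684
tool d [-0.0018  0.004   0.0546] turn -0.001
```

Request:
step_arm:
  steps:
    - [-0.0018, 0.004, 0.018, 0, 80]
    - [0, 0, 0.015, 0, 80]
    - [0, 0, 0.012, 0, 80]
    - [0, 0, 0.006, 0, 80]
    - [0, 0, 0.003, 0, 80]
    - [0, 0, 0, 0, 80]

```text
time: 12.2
tool_pos: [0.6785, -0.1014, 0.0294]
orientation: [-179.9, 0.0, 74.6]
contact_force: [-0.8, 0.4, 0.2]
opening: 0.682
```

Request:
step_arm:
  steps:
    - [0, 0, 0, 0, 255]
    - [0, 0, 0, 0, 255]
    - [0, 0, 0, 0, 255]
    - [0, 0, 0, 0, 255]
    - [0, 0, 0, 0, 255]
    - [0, 0, 0, 0, 255]
    - [0, 0, 0, 0, 255]

```text
time: 12.78
tool_pos: [0.6803, -0.1017, 0.0315]
orientation: [179.9, -0.0, 74.5]
contact_force: [-0.1, -1.1, 6.2]
opening: 0.164
```

Request:
step_arm:
  steps:
    - [0, 0, -0.01, 0, 255]
    - [0, 0, -0.02, 0, 255]
    - [0, 0, -0.03, 0, 255]
    - [0, 0, -0.04, 0, 255]
    - [0, 0, -0.03, 0, 255]
    - [0, 0, 0, 0, 255]

```text
time: 13.28
tool_pos: [0.6833, -0.101, 0.168]
orientation: [179.3, -0.2, 74.5]
contact_force: [2.4, 1.4, 0.7]
opening: 0.155
```

```bash
python3 -c "
from h import *
st();to(.435,.331,.03,86.2)"
```

```text
13.28 q [ 16.  51. -23.  82.  23.  51. -29.] pos [ 0.6833 -0.101   0.168 ] rpy [179.3  -0.2  74.5] F [2.4 1.4 0.7] op 0.155
tool d [ 0.3499 -0.3547  0.138 ] turn -0.204
```

Request:
step_arm:
  steps:
    - [0.025, -0.0253, 0, 0, 255]
    - [0.025, -0.0253, 0, 0, 255]
    - [0.025, -0.0253, 0, 0, 255]
    - [0.025, -0.0253, 0, 0, 255]
    - [0.025, -0.0253, 0, 0, 255]
    - [0.025, -0.0253, 0, 0, 255]
    - [0.025, -0.0253, 0, 0, 255]

```text
time: 13.87
tool_pos: [0.5538, 0.1157, 0.1604]
orientation: [-180.0, 0.0, 74.5]
contact_force: [1.0, 0.3, 0.4]
opening: 0.157
```

Request:
step_arm:
  steps:
    - [0.025, -0.0253, 0, 0, 255]
    - [0.025, -0.0253, 0, 0, 255]
    - [0.025, -0.0253, 0, 0, 255]
    - [0.025, -0.0253, 0, 0, 255]
    - [0.025, -0.0253, 0, 0, 255]
    - [0.025, -0.0253, 0, 0, 255]
    - [0.025, -0.0253, 0, 0, 255]

```text
time: 14.45
tool_pos: [0.4298, 0.3316, 0.1604]
orientation: [-180.0, 0.0, 74.5]
contact_force: [0.8, 0.3, -0.8]
opening: 0.16
```

Request:
step_arm:
  steps:
    - [0, 0, 0.02, -0.102, 255]
    - [0, 0, 0.02, -0.102, 255]
    - [0, 0, 0.01, 0, 255]
    - [0, 0, 0, 0, 255]

```text
time: 14.78
tool_pos: [0.43, 0.3289, 0.1083]
orientation: [-179.8, 0.2, 86.1]
contact_force: [-0.7, -0.3, -0.2]
opening: 0.16
```

```bash
python3 -c "
from h import *
st();to(.435,.331,.033,86.2)
for n in('top','side'): cv2.imwrite('pics/%s5.png'%n,arm.grab_frame(n)[:,:,::-1])
im=cv2.imread('pics/top5.png')[165:320,100:260];im2=cv2.imread('pics/side5.png')[170:330,200:365]
cv2.imwrite('pics/c5.png',np.hstack([cv2.resize(im,(400,388)),cv2.resize(im2,(400,388))]))
"
```

```text
14.78 q [-33.  47. -16. 110.  26.  27. -72.] pos [0.43   0.3289 0.1083] rpy [-179.8    0.2   86.1] F [-0.7 -0.3 -0.2] op 0.16
tool d [0.0024 0.0048 0.0753] turn -0.002
```

View pics/c5.png

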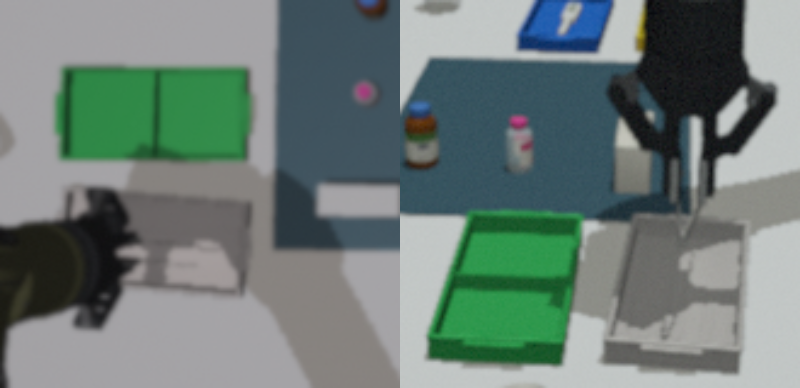

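Request:
step_arm:
  steps:
    - [0.0024, 0.0048, 0.02, 0, 255]
    - [0, 0, 0.02, 0, 255]
    - [0, 0, 0.016, 0, 255]
    - [0, 0, 0.012, 0, 255]
    - [0, 0, 0.007, 0, 255]
    - [0, 0, 0, 0, 255]

```text
time: 15.38
tool_pos: [0.4363, 0.3321, 0.0349]
orientation: [-180.0, 0.0, 86.1]
contact_force: [-0.7, 0.1, -0.7]
opening: 0.159
```

Request:
step_arm:
  steps:
    - [0, 0, 0, 0, 190]
    - [0, 0, 0, 0, 150]
    - [0, 0, 0, 0, 130]
    - [0, 0, -0.02, 0, 130]
    - [0, 0, -0.03, 0, 130]
    - [0, 0, -0.04, 0, 130]
    - [0, 0, -0.03, 0, 130]
    - [0, 0, 0, 0, 130]

```text
time: 16.05
tool_pos: [0.4388, 0.3351, 0.1616]
orientation: [179.5, -0.5, 86.2]
contact_force: [-0.1, 0.3, -0.5]
opening: 0.492
```

```bash
python3 -c "
from h import *
st();to(.5905,.101,.05,86.2)"
```

```text
16.05 q [-30.  42. -20. 108.  24.  34. -69.] pos [0.4388 0.3351 0.1616] rpy [179.5  -0.5  86.2] F [-0.1  0.3 -0.5] op 0.492
tool d [-0.2234  0.167   0.1116] turn -0.0
```

Request:
step_arm:
  steps:
    - [-0.0279, 0.0209, 0, 0, 80]
    - [-0.0279, 0.0209, 0, 0, 80]
    - [-0.0279, 0.0209, 0, 0, 80]
    - [-0.0279, 0.0209, 0, 0, 80]
    - [-0.0279, 0.0209, 0, 0, 80]
    - [-0.0279, 0.0209, 0, 0, 80]
    - [-0.0279, 0.0209, 0, 0, 80]
    - [-0.0279, 0.0209, 0, 0, 80]

```text
time: 16.72
tool_pos: [0.589, 0.0968, 0.1558]
orientation: [180.0, 0.0, 86.2]
contact_force: [-0.3, 1.2, -0.6]
opening: 0.689
```

Request:
step_arm:
  steps:
    - [0, 0, 0.02, 0, 80]
    - [0, 0, 0.02, 0, 80]
    - [0, 0, 0, 0, 80]

```text
time: 16.97
tool_pos: [0.5864, 0.0967, 0.1126]
orientation: [-179.7, 0.1, 86.1]
contact_force: [-0.6, 0.4, -0.1]
opening: 0.683
```

```bash
python3 -c "
from h import *
st();to(.591,.101,.042,86.2)
for n in('top','side'): cv2.imwrite('pics/%s6.png'%n,arm.grab_frame(n)[:,:,::-1])
im=cv2.imread('pics/top6.png')[145:300,110:270];im2=cv2.imread('pics/side6.png')[170:330,190:355]
cv2.imwrite('pics/c6.png',np.hstack([cv2.resize(im,(400,388)),cv2.resize(im2,(400,388))]))
"
```

```text
16.97 q [ -2.  49. -22. 101.  29.  36. -44.] pos [0.5864 0.0967 0.1126] rpy [-1.797e+02  1.000e-01  8.610e+01] F [-0.6  0.4 -0.1] op 0.683
tool d [0.0046 0.0043 0.0706] turn -0.002
```

View pics/c6.png

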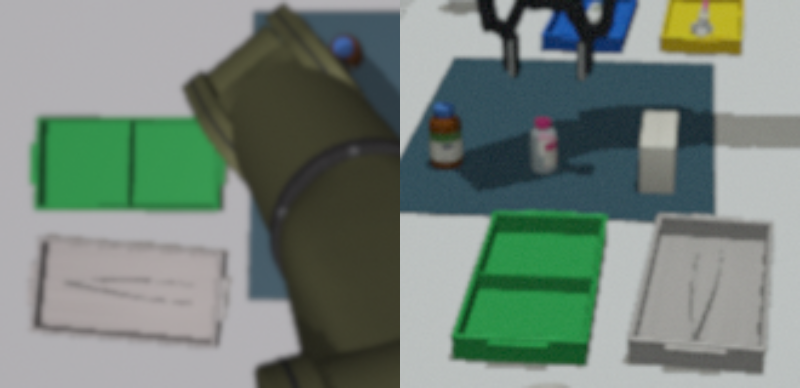

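```bash
python3 -c "
from h import *
im=cv2.imread('pics/side0.png');H,S,V=cv2.cvtColor(im,cv2.COLOR_BGR2HSV).astype(int).transpose(2,0,1)
print('exp',proj('side',[[.591,.101,.051],[.689,.0965,.060]]))
for nm,mk,z in(('pink',(S>90)&(H>150),.049),('blue',(S>100)&(abs(H-110)<10),.060)):
  m=np.zeros(H.shape,bool);m[205:240,195:265]=1
  for p,s in blobs(mk&m,8):print(nm,s,p.mean(0),ray('side',p.mean(0),z))
"
```

```text
exp [[249.38278573 220.01819821]
 [208.22877462 214.57751245]]
pink [245 218   8   5  31] [248.58064516 219.87096774] [[0.59358995 0.09563877 0.049     ]]
pink [250 229   4   3   8] [251.75 230.  ] [[0.57943635 0.1524544  0.049     ]]
blue [203 211  10   7  63] [207.6984127  213.93650794] [[0.69101686 0.09270152 0.06      ]]
```

Request:
step_arm:
  steps:
    - [0.004, 0.0053, 0.005, 0, 80]
    - [0, 0, 0.018, 0, 80]
    - [0, 0, 0.018, 0, 80]
    - [0, 0, 0.016, 0, 80]
    - [0, 0, 0.01, 0, 80]
    - [0, 0, 0.003, 0, 80]
    - [0, 0, 0, 0, 80]

```text
time: 17.65
tool_pos: [0.594, 0.1029, 0.0453]
orientation: [180.0, -0.0, 86.3]
contact_force: [0.6, -0.2, 0.8]
opening: 0.689
```

Request:
step_arm:
  steps:
    - [0, 0, 0, 0, 130]
    - [0, 0, 0, 0, 150]
    - [0, 0, 0, 0, 170]
    - [0, 0, 0, 0, 190]
    - [0, 0, 0, 0, 220]
    - [0, 0, 0, 0, 255]
    - [0, 0, 0, 0, 255]
    - [0, 0, 0, 0, 255]
  grip_force: 30

```text
time: 18.32
tool_pos: [0.5945, 0.1026, 0.0462]
orientation: [179.9, -0.0, 86.2]
contact_force: [0.2, 0.8, 5.7]
opening: 0.272
```

Request:
step_arm:
  steps:
    - [0, 0, -0.01, 0, 255]
    - [0, 0, -0.015, 0, 255]
    - [0, 0, -0.02, 0, 255]
    - [0, 0, -0.02, 0, 255]
    - [0, 0, -0.02, 0, 255]
    - [0, 0, 0, 0, 255]

```text
time: 18.82
tool_pos: [0.5961, 0.1031, 0.1345]
orientation: [179.6, -0.1, 86.2]
contact_force: [0.5, 0.7, -0.1]
opening: 0.274
```

```bash
python3 -c "
from h import *
st();to(.571,.385,.043,86.2)"
```

```text
18.82 q [ -1.  48. -23.  99.  28.  38. -43.] pos [0.5961 0.1031 0.1345] rpy [ 1.796e+02 -1.000e-01  8.620e+01] F [ 0.5  0.7 -0.1] op 0.274
tool d [ 0.2796 -0.0437  0.0915] turn 0.0
```

Request:
step_arm:
  steps:
    - [0.015, -0.0024, 0, 0, 255]
    - [0.035, -0.0055, 0, 0, 255]
    - [0.04, -0.0062, 0, 0, 255]
    - [0.04, -0.0062, 0, 0, 255]
    - [0.04, -0.0062, 0, 0, 255]
    - [0.04, -0.0062, 0, 0, 255]
    - [0.035, -0.0055, 0, 0, 255]
    - [0.025, -0.0039, 0, 0, 255]

```text
time: 19.48
tool_pos: [0.5674, 0.3794, 0.1301]
orientation: [-179.9, -0.2, 86.4]
contact_force: [0.3, 0.5, -0.4]
opening: 0.275
```

Request:
step_arm:
  steps:
    - [0.0096, -0.0015, 0.02, 0, 255]
    - [0, 0, 0.02, 0, 255]
    - [0, 0, 0, 0, 255]

```text
time: 19.73
tool_pos: [0.5656, 0.3833, 0.086]
orientation: [-179.7, 0.3, 86.4]
contact_force: [-1.5, -0.9, -1.0]
opening: 0.274
```

```bash
python3 -c "
from h import *
st();to(.571,.385,.048,86.2)
for n in('top','side'): cv2.imwrite('pics/%s7.png'%n,arm.grab_frame(n)[:,:,::-1])
im=cv2.imread('pics/top7.png')[145:300,90:250];im2=cv2.imread('pics/side7.png')[170:330,190:355]
cv2.imwrite('pics/c7.png',np.hstack([cv2.resize(im,(400,388)),cv2.resize(im2,(400,388))]))
"
```

```text
19.73 q [-28.  57. -20.  84.  25.  44. -61.] pos [0.5656 0.3833 0.086 ] rpy [-179.7    0.3   86.4] F [-1.5 -0.9 -1. ] op 0.274
tool d [0.002  0.0053 0.038 ] turn 0.003
```

View pics/c7.png

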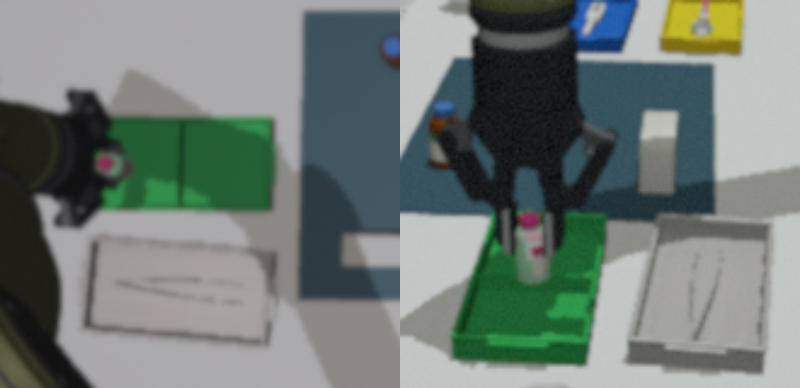

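Request:
step_arm:
  steps:
    - [0.002, 0.0053, 0.012, 0, 255]
    - [0, 0, 0.012, 0, 255]
    - [0, 0, 0.008, 0, 255]
    - [0, 0, 0.004, 0, 255]
    - [0, 0, 0.0015, 0, 255]
    - [0, 0, 0, 0, 255]
    - [0, 0, 0, 0, 255]

```text
time: 20.42
tool_pos: [0.5743, 0.386, 0.053]
orientation: [180.0, -0.0, 86.2]
contact_force: [0.4, 0.1, -0.4]
opening: 0.273
```

```bash
python3 -c "
from h import *
st();to(.571,.385,.0475,86.2)"
```

```text
20.42 q [-28.  60. -19.  83.  26.  41. -62.] pos [0.5743 0.386  0.053 ] rpy [180.   -0.   86.2] F [ 0.4  0.1 -0.4] op 0.273
tool d [-0.0012 -0.0032  0.0055] turn 0.0
```

Request:
step_arm:
  steps:
    - [0, 0, 0.003, 0, 255]
    - [0, 0, 0.002, 0, 255]
    - [0, 0, 0, 0, 255]
    - [0, 0, 0, 0, 255]

```text
time: 20.75
tool_pos: [0.5741, 0.3858, 0.0477]
orientation: [-180.0, 0.0, 86.2]
contact_force: [-0.3, 0.9, -1.0]
opening: 0.268
```

Request:
step_arm:
  steps:
    - [0, 0, 0, 0, 185]
    - [0, 0, 0, 0, 175]
    - [0, 0, 0, 0, 160]
    - [0, 0, 0, 0, 140]
    - [0, 0, 0, 0, 120]
    - [0, 0, 0, 0, 120]

```text
time: 21.25
tool_pos: [0.5742, 0.3858, 0.0478]
orientation: [180.0, 0.0, 86.2]
contact_force: [0.0, 0.2, -0.9]
opening: 0.528
```

Request:
step_arm:
  steps:
    - [0, 0, -0.015, 0, 120]
    - [0, 0, -0.03, 0, 120]
    - [0, 0, -0.04, 0, 120]
    - [0, 0, -0.03, 0, 120]
    - [0, 0, 0, 0, 120]

```text
time: 21.67
tool_pos: [0.5776, 0.3892, 0.1717]
orientation: [179.4, -0.6, 86.2]
contact_force: [-0.0, 0.3, 0.5]
opening: 0.527
```

```bash
python3 -c "
from h import *
st();to(.690,.0965,.05,86.2)"
```

```text
21.67 q [-27.  51. -22.  81.  22.  52. -59.] pos [0.5776 0.3892 0.1717] rpy [179.4  -0.6  86.2] F [-0.   0.3  0.5] op 0.527
tool d [-0.2846  0.1317  0.1217] turn -0.0
```

Request:
step_arm:
  steps:
    - [-0.0356, 0.0165, 0, 0, 60]
    - [-0.0356, 0.0165, 0, 0, 60]
    - [-0.0356, 0.0165, 0, 0, 60]
    - [-0.0356, 0.0165, 0, 0, 60]
    - [-0.0356, 0.0165, 0, 0, 60]
    - [-0.0356, 0.0165, 0, 0, 60]
    - [-0.0356, 0.0165, 0, 0, 60]
    - [-0.0356, 0.0165, 0, 0, 60]

```text
time: 22.33
tool_pos: [0.6877, 0.091, 0.164]
orientation: [179.9, -0.0, 86.2]
contact_force: [1.3, -0.3, -0.5]
opening: 0.769
```

Request:
step_arm:
  steps:
    - [0, 0, 0.015, 0, 60]
    - [0, 0, 0.015, 0, 60]
    - [0, 0, 0, 0, 60]
    - [0, 0, 0, 0, 60]

```text
time: 22.67
tool_pos: [0.6865, 0.0933, 0.1329]
orientation: [-179.9, -0.0, 86.3]
contact_force: [0.7, 0.4, 0.7]
opening: 0.764
```

```bash
python3 -c "
from h import *
st();to(.690,.0965,.048,86.2)
for n in('top','side'): cv2.imwrite('pics/%s8.png'%n,arm.grab_frame(n)[:,:,::-1])
im=cv2.imread('pics/top8.png')[145:300,110:270];im2=cv2.imread('pics/side8.png')[170:330,190:355]
cv2.imwrite('pics/c8.png',np.hstack([cv2.resize(im,(400,388)),cv2.resize(im2,(400,388))]))
"
```

```text
22.67 q [  0.  54. -24.  82.  25.  50. -35.] pos [0.6865 0.0933 0.1329] rpy [-179.9   -0.    86.3] F [0.7 0.4 0.7] op 0.764
tool d [0.0034 0.0032 0.0849] turn 0.001
```

View pics/c8.png

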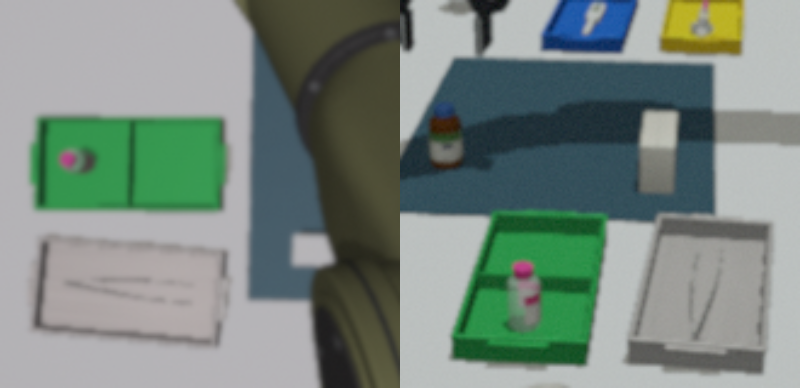

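Request:
step_arm:
  steps:
    - [0.0034, 0.003, 0.01, 0, 60]
    - [0, 0, 0.02, 0, 60]
    - [0, 0, 0.02, 0, 60]
    - [0, 0, 0.018, 0, 60]
    - [0, 0, 0.01, 0, 60]
    - [0, 0, 0.005, 0, 60]
    - [0, 0, 0, 0, 60]
    - [0, 0, 0, 0, 60]

```text
time: 23.43
tool_pos: [0.6909, 0.0966, 0.0505]
orientation: [179.9, -0.0, 86.2]
contact_force: [1.0, -0.1, 0.2]
opening: 0.762
```

Request:
step_arm:
  steps:
    - [0, 0, 0, 0, 100]
    - [0, 0, 0, 0, 125]
    - [0, 0, 0, 0, 145]
    - [0, 0, 0, 0, 165]
    - [0, 0, 0, 0, 200]
    - [0, 0, 0, 0, 255]
    - [0, 0, 0, 0, 255]
    - [0, 0, 0, 0, 255]
  grip_force: 40

```text
time: 24.1
tool_pos: [0.6908, 0.0963, 0.0508]
orientation: [179.9, -0.0, 86.2]
contact_force: [-1.0, -0.5, 5.9]
opening: 0.36
```

Request:
step_arm:
  steps:
    - [0, 0, -0.01, 0, 255]
    - [0, 0, -0.015, 0, 255]
    - [0, 0, -0.02, 0, 255]
    - [0, 0, -0.02, 0, 255]
    - [0, 0, -0.02, 0, 255]
    - [0, 0, -0.01, 0, 255]
    - [0, 0, 0, 0, 255]

```text
time: 24.68
tool_pos: [0.6924, 0.0968, 0.1486]
orientation: [179.7, -0.1, 86.2]
contact_force: [1.0, -0.1, 0.8]
opening: 0.358
```

```bash
python3 -c "
from h import *
st();to(.571,.284,.05,86.2)"
```

```text
24.68 q [ -0.  53. -24.  80.  25.  51. -35.] pos [0.6924 0.0968 0.1486] rpy [ 1.797e+02 -1.000e-01  8.620e+01] F [ 1.  -0.1  0.8] op 0.358
tool d [ 0.1787 -0.1335  0.0986] turn -0.0
```

Request:
step_arm:
  steps:
    - [0.012, -0.009, 0, 0, 255]
    - [0.027, -0.02, 0, 0, 255]
    - [0.03, -0.0225, 0, 0, 255]
    - [0.03, -0.0225, 0, 0, 255]
    - [0.03, -0.0225, 0, 0, 255]
    - [0.025, -0.0185, 0, 0, 255]
    - [0.017, -0.0125, 0, 0, 255]
    - [0.0077, -0.006, 0, 0, 255]

```text
time: 25.35
tool_pos: [0.564, 0.2884, 0.1436]
orientation: [-179.7, -0.1, 86.6]
contact_force: [0.1, -0.5, -0.2]
opening: 0.358
```

Request:
step_arm:
  steps:
    - [0, 0, 0.02, 0, 255]
    - [0, 0, 0.025, 0, 255]
    - [0, 0, 0.015, 0, 255]
    - [0, 0, 0, 0, 255]
    - [0, 0, 0, 0, 255]

```text
time: 25.77
tool_pos: [0.5681, 0.282, 0.0834]
orientation: [-179.9, 0.1, 86.2]
contact_force: [-0.2, 0.5, 0.5]
opening: 0.359
```

```bash
python3 -c "
from h import *
st();to(.571,.284,.0525,86.2)
for n in('top','side'): cv2.imwrite('pics/%s9.png'%n,arm.grab_frame(n)[:,:,::-1])
im=cv2.imread('pics/top9.png')[145:300,90:250];im2=cv2.imread('pics/side9.png')[170:330,190:355]
cv2.imwrite('pics/c9.png',np.hstack([cv2.resize(im,(400,388)),cv2.resize(im2,(400,388))]))
"
```

```text
25.77 q [-20.  54. -19.  94.  27.  37. -58.] pos [0.5681 0.282  0.0834] rpy [-1.799e+02  1.000e-01  8.620e+01] F [-0.2  0.5  0.5] op 0.359
tool d [0.0022 0.0028 0.0309] turn -0.0
```

View pics/c9.png

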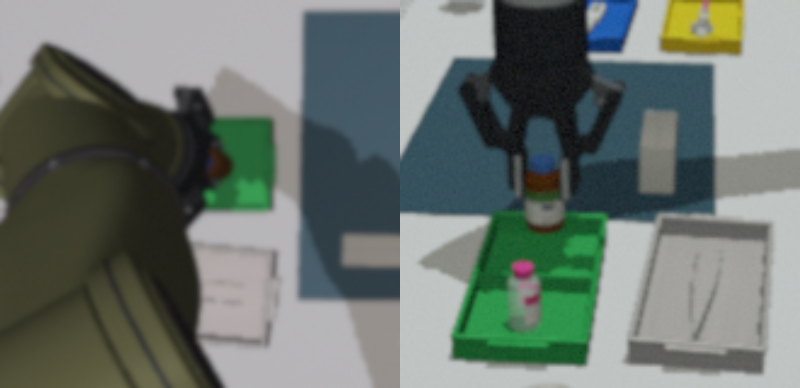

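Request:
step_arm:
  steps:
    - [0.0022, 0.0015, 0.012, 0, 255]
    - [0, 0, 0.009, 0, 255]
    - [0, 0, 0.006, 0, 255]
    - [0, 0, 0.003, 0, 255]
    - [0, 0, 0, 0, 255]
    - [0, 0, 0, 0, 255]
    - [0, 0, 0, 0, 255]

```text
time: 26.45
tool_pos: [0.5707, 0.2855, 0.055]
orientation: [180.0, -0.0, 86.2]
contact_force: [0.5, 0.0, -0.4]
opening: 0.357
```

```bash
python3 -c "
from h import *
st()"
```

```text
26.45 q [-21.  56. -18.  94.  28.  34. -59.] pos [0.5707 0.2855 0.055 ] rpy [180.   -0.   86.2] F [ 0.5  0.  -0.4] op 0.357
```

Request:
step_arm:
  steps:
    - [0, 0, 0.002, 0, 255]
    - [0, 0, 0.001, 0, 255]
    - [0, 0, 0, 0, 255]
    - [0, 0, 0, 0, 255]

```text
time: 26.78
tool_pos: [0.5706, 0.2854, 0.0519]
orientation: [180.0, 0.0, 86.2]
contact_force: [-0.4, -0.8, -0.8]
opening: 0.354
```

Request:
step_arm:
  steps:
    - [0, 0, 0, 0, 162]
    - [0, 0, 0, 0, 150]
    - [0, 0, 0, 0, 130]
    - [0, 0, 0, 0, 110]
    - [0, 0, 0, 0, 90]
    - [0, 0, 0, 0, 90]

```text
time: 27.28
tool_pos: [0.5706, 0.2854, 0.0518]
orientation: [180.0, 0.0, 86.2]
contact_force: [-0.1, -0.5, -0.5]
opening: 0.649
```

Request:
step_arm:
  steps:
    - [0, 0, -0.015, 0, 90]
    - [0, 0, -0.03, 0, 90]
    - [0, 0, -0.04, 0, 90]
    - [0, 0, -0.03, 0, 90]
    - [0, 0, -0.03, 0, 90]
    - [0, 0, 0, 0, 90]

```text
time: 27.78
tool_pos: [0.5736, 0.2878, 0.2034]
orientation: [179.5, -0.4, 86.2]
contact_force: [0.8, -0.3, -0.5]
opening: 0.647
```

Request:
step_arm:
  steps:
    - [-0.039, 0, -0.01, 0, 90]
    - [-0.039, 0, -0.01, 0, 90]
    - [-0.039, 0, -0.01, 0, 90]
    - [-0.039, 0, 0, 0, 90]
    - [-0.039, 0, 0, 0, 90]
    - [-0.039, -0.01, 0, 0, 90]
    - [-0.039, -0.01, 0, 0, 90]
    - [-0.02, -0.01, 0, 0, 90]

```text
time: 28.45
tool_pos: [0.5197, -0.0113, 0.2261]
orientation: [-179.9, 0.2, 85.9]
contact_force: [-0.5, -1.0, 0.4]
opening: 0.649
```

Request:
step_arm:
  steps:
    - [0, -0.02, 0, 0, 90]
    - [0, -0.02, 0, 0, 90]
    - [0, -0.02, 0, 0, 90]
    - [0, 0, 0, 0, 90]

```text
time: 28.78
tool_pos: [0.4567, -0.0016, 0.2264]
orientation: [-179.7, 0.1, 86.3]
contact_force: [-1.0, -0.3, 0.1]
opening: 0.65
```

```bash
python3 -c "
from h import *
st()
for n in('top','side'): cv2.imwrite('pics/%sA.png'%n,arm.grab_frame(n)[:,:,::-1])
im=cv2.imread('pics/topA.png')[145:295,110:470];im2=cv2.imread('pics/sideA.png')[150:330,150:366]
cv2.imwrite('pics/cA.png',np.vstack([cv2.resize(im,(720,300)),np.hstack([cv2.resize(im2,(360,300)),np.zeros((300,360,3),np.uint8)])]))
"
```

```text
28.78 q [ 12.  32. -27. 119.  24.  35. -35.] pos [ 0.4567 -0.0016  0.2264] rpy [-1.797e+02  1.000e-01  8.630e+01] F [-1.  -0.3  0.1] op 0.65
```

View pics/cA.png

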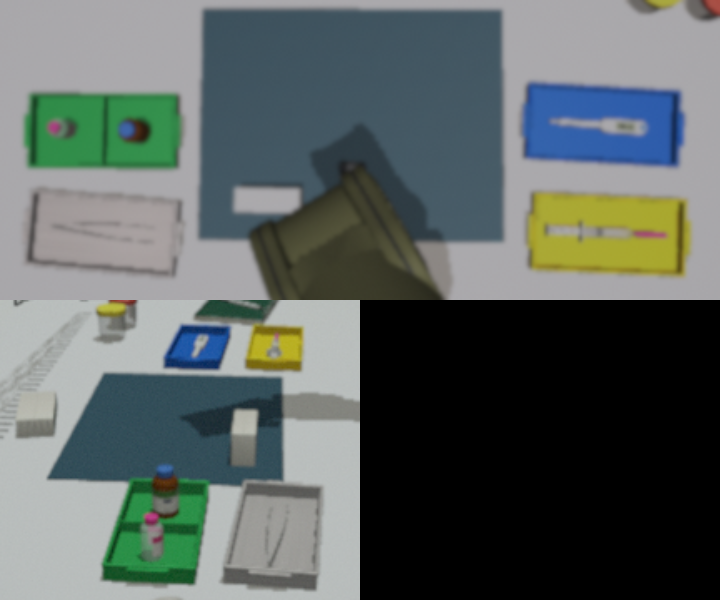

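```bash
python3 -c "
from station import arm
print(arm.sign_off())"
```

```text
the job is handed in; nothing more can be done
None
```

I put all five items in their trays and handed the job in. The robot's clock read about 29 s of the 120 s allowed.

- **Flat items:** In the last top and side pictures the forceps, syringe and thermometer lie lengthwise near the middle of the steel, yellow and blue trays. By eye they are within about 5 mm of centre.
- **Vials:** The pink and brown vials stand upright, one in each bay of the green tray. Going by where the gripper let go, each is about 50 mm from the tray's centre along its length and within about 3 mm across. Neither was tipped.
- **Carton:** It looks unmoved in the last pictures; I did not measure it again.
- **Arm:** I moved it up and clear, touching nothing, before handing in.
- **Checks that disagreed:** An automatic measurement of the thermometer in the blue tray gave a box far too big for it (72 by 152 mm). The mask had picked up more than the thermometer, so I relied on the pictures instead. Closing on each item gave a brief upward force of about 6 N, well below the limits, and every grasp held.

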